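# Hang the sink caddy on its two screws

### The job

Hang the little sink caddy on the upright wooden board: get the two keyholes in its back plate over the two screw heads, then press it down until it is fully home and the red spring catch has snapped out over its top edge. Leave it hanging level and let go, and do not disturb the mug, the salt shaker or the garlic.

Things in the scene. Friction and masses are not known exactly. Their poses are not given: they have to be found in the camera images.
- caddy: Loose sink caddy, 0.3 kg: steel back plate 156 wide, 80 high, 5 thick; white tray in front, 68 deep, rim 26 high (mm). Stands upright. Origin: middle of the lower edge of the back face; z up, y along its width, x out of the back (tray at negative x). Two keyholes through the plate at y = -50 and 50: round opening 18 across centred at z = 44, slot 8 wide running up from it to z = 62.5.
- caddy_grip (a point): Middle of the raised grip on the caddy's tray divider, a white upright fin 12 mm thick (along caddy y), from x = -64 to -34 mm and up to z = 95 mm in the caddy frame; free on both sides above the 26 mm rim. This point: x -49, y 0, z 80 mm.
- caddy_flange (a point): Middle of the caddy's folded top edge: a flat steel flange the full 156 mm width, 20 mm deep (caddy x -20 to 0), top at z = 80 mm. This point: x -10, y 0, z 80 mm. Press down here, near the board; pressing far out in front makes the hung caddy bind.
- board: Fixed upright wooden board, 260 wide, 157 high, 18 thick (mm), foot behind. Origin: middle of the lower edge of the front face, at worktop height; x into the board (away from the robot), y along its width, z up. Hung fully home, the caddy's origin is 50 mm above this, back face 0 to 2 mm off the board; with the screw heads in the round openings it is 66 mm above (16 mm of travel down).
- screw_line (a point): Point of the board's front face midway across it at the screws' height (110 mm). Two steel screws stand out there, 100 mm apart along board y: shank 5, head 13 dia., 3 thick, front 10 off the board, 7 free behind it. The pair may be off-centre: its midpoint lies anywhere within 18 mm left or right of this point, not measured; find it by touch or eye.
- catch (a joint): Red spring tongue in the board's middle (y 0), 14 wide, 10 high, centred 137 mm up, 10 mm proud. 0 = out, up to 0.012 (m) pushed in. The caddy's back plate pushes it in (1 to 3 N); it pushes the plate away until the heads are caught, and its rubbing stops the caddy sinking by itself. Fully home, it snaps out over the flange's back edge, 2 mm to spare.
- mug: White mug, 83x110x86 mm, loose bystander, origin under it.
- shaker: Glass salt shaker with grey top, 44 dia., 90 mm high, loose bystander, origin under it.
- garlic: Garlic bulb, about 60 wide and 58 mm high, loose bystander, origin under it.

How it is judged:
By the outcome, as a careful person would: the job done as asked, in the order asked, and still so for the second after the job is handed in, with the robot touching nothing.
It also fails if it takes over 61 s, if anything falls off the work surface, if the arm or the gripper's body presses on something with over 40 N, if the wrist force passes 120 N, or if a joint passes its speed limit or range.

### The arm

A 6-joint arm with a two-finger parallel gripper is mounted at the origin on the work surface; the furniture and walls round the work are solid. World frame = base frame: x ahead of the robot, y to its left, z up, the work surface at z = 0. Lengths are in m, angles in rad, forces in N, time in s.
With the tool pointing down it reaches from about 0.375 to 0.9 m from the base axis. Payload 3.1 kg.
Tool frame: the origin (TCP) lies where the fingers leave the gripper's body, on its centre line; the fingertips stand 70 mm ahead of it and the grasp point (between the pads) lies 51 mm ahead of it; z points along the fingers, y is the line along which they close (so a half turn about z gives the same grasp; the last joint's range is limited). The gripper opens to 87 mm and grips with 3 to 60 N. Pads are 19 mm wide; open, the fingers measure 117 mm over their backs; the gripper's body (75 mm by 190 mm) begins 51 mm behind the grasp point.
Start: joints at [1.105, 0.527, 1.433, -0, 1.181, -0.178], TCP at [0.177, 0.599, 0.292] pointing down, gripper open.
Joint ranges: [-3.08, 3.08], [-0.75, 2.2], [0.22, 2.44], [-1.43, 4.57], [0, 2.65], [-2.85, 2.85]. Speed limits (rad/s): [2.79, 2.79, 3.14, 3.14, 3.14, 3.14].

### API

Orientations are given as a unit quaternion [x, y, z, w].
In Python, from rig import robot gives the robot as it stands.
- The arm moves only by the tool send_rows, never from a script. Its argument "deltas" is text: rows parted by semicolons, each of 7 numbers parted by spaces: the shift along the tool's x, y, z in mm, then the turn, a rotation vector about the tool's x, y, z in degrees, then the opening, from 0 (shut) to 1 (fully open). A call has 1 to 10 rows; each row shifts and turns the commanded pose from where the row before left it, along the tool's axes as they then stand; what a row does not reach is not made up. A row lasts 1/8 s, in which the tool goes at most 62.5 mm and 10.7 degrees, less where a joint would pass 70% of its speed; a pose out of reach is approached as far as the arm can. A call is refused whole if a number of a shift passes 62.5 or a number of a turn 10.7, either way. A call with a gripper value outside its range is refused whole. The fingers move at their own pace and stop on an object; "newtons" is the grip in N (left out, the last holds). Time passes only in rows, so rows that do not move let the fingers close. It gives the time, the measured TCP pose, the force, the opening and the grip force at its end, in the units of the state.
- robot.get_obs(): the state, without advancing time (a new reading comes with each control period).
- robot.camera(name): name is "scene" or "top" or "wrist"; returns a dict with "image" (384x512x3 uint8, red, green, blue), "depth" (384x512 float32, m along the optical axis (not along the pixel's ray), 0 where there is no reading), "fovy" (degrees; the focal length in pixels is half the picture's height over the tangent of half this angle, whatever the lens; pixels are square), "cx", "cy" (the principal point, pixels), "rvec" (rotation vector, rad) and "tvec" (3), from world to camera coordinates, as OpenCV has them. Camera axes: x right, y down, z forward; pixel columns grow to the right and rows downward; lengths in m; the calibration is good to about 2 mm. A picture is of the moment at which its call begins.
- robot.hand_in(): hands the job in; it is judged then, once.
Trained networks look in the newest picture that a camera, given by its name, has taken for a name from the list of things; names that differ only in an ending like _2 or _b are one class to them, and where a whole thing is asked for, a point or a joint stands for the part that bears it (a point fixed in the world has none). Each returns a list of dicts, best first, with "p" (0 to 1); they miss things now and then, are a little off and sometimes report something else, mostly with a low value. They report only what shows in the picture. A call takes as long as a camera call.
- robot.find_in(camera, thing): "box" ([left, top, right, bottom] in pixels, round what is visible of it).
- robot.cut_out(camera, thing): "region" (384x512 bool, what is visible of it) and "box" ([left, top, right, bottom] in pixels, round what is visible of it).
The state is a dict: "time": time; "q": joint angles; "joint_velocities": joint speeds; "joint_torque": joint torques, N m; "position": TCP position; "tool_rot": TCP orientation; "ft_force": force on the tool from outside, world axes, zero at the start; "moment": the same for the moment, N m; "grip_width": finger opening in m; "grip_force": force on a finger pad.
Only numpy, scipy, OpenCV 4.12 (cv2) and the standard library are available. Lean on these libraries where they do the work, as an engineer would, in place of code of your own. Each camera call takes 0.05 s, during which the arm holds its last target. There are 200 camera calls.

## Working session

There is one attempt and no reset: what is moved stays moved. The work goes in short steps, Python scripts to look and compute and a tool call to move; the robot and the scene stay as the last step left them, time stands still between calls to the robot, and variables do not carry over. Pictures are saved under pics/ and viewed, at most 10 in all, crops included, and the job is handed in when it is done.

Besides the shell and the picture viewer there is one more tool, called after ">>>" as a command line: name --argument value ..., lists and objects as JSON in quotes. send_rows: Moves the arm, as the interface text tells. Its arguments: {"type":"object","properties":{"deltas":{"type":"string"},"newtons":{"type":"number"}},"required":["deltas"]}

```bash
mkdir -p pics; cat > h.py <<'E'
import numpy as np, cv2
from rig import robot
def K(c):
    f=c["image"].shape[0]/2/np.tan(np.radians(c["fovy"])/2); return f
def pts(c):
    f=K(c); d=c["depth"]; v,u=np.mgrid[:d.shape[0],:d.shape[1]]
    P=np.stack([(u-c["cx"])/f*d,(v-c["cy"])/f*d,d],-1)
    R=cv2.Rodrigues(np.array(c["rvec"],float))[0]
    W=(P-np.array(c["tvec"]).ravel())@R
    W[d<=0]=np.nan; return W
def save(c,n): cv2.imwrite(n,c["image"][:,:,::-1])
E
cat > a.py <<'E'
from h import *
ims=[]
for n in ["scene","top"]:
    c=robot.camera(n); ims.append(c["image"]); W=pts(c); np.savez(f"{n}.npz",W=W,im=c["image"])
    for t in ["caddy","board","catch","mug","shaker","garlic"]:
        for r in robot.cut_out(n,t)[:1]:
            w=W[r["region"]]; w=w[~np.isnan(w[:,0])]
            if len(w): print(n,t,round(r["p"],2),r["box"],np.round(np.percentile(w,[2,50,98],axis=0),3).tolist())
for n,i in zip(["scene","top"],ims): cv2.imwrite(f"pics/{n}1.png",cv2.resize(i[:,:,::-1],(800,600)))
print(robot.get_obs())
E
python3 a.py
```

```text
scene caddy 0.62 [211.4, 164.6, 262.0, 211.0] [[0.469, 0.125, 0.002], [0.518, 0.196, 0.024], [0.539, 0.278, 0.09]]
scene board 0.82 [264.3, 177.8, 351.3, 253.2] [[0.5, -0.173, 0.005], [0.504, -0.061, 0.089], [0.57, 0.079, 0.159]]
scene mug 0.57 [170.5, 139.3, 202.7, 169.9] [[0.46, 0.387, -0.001], [0.506, 0.429, 0.054], [0.572, 0.481, 0.086]]
scene shaker 0.89 [314.7, 275.2, 325.8, 300.3] [[0.339, -0.226, 0.006], [0.348, -0.209, 0.058], [0.37, -0.189, 0.09]]
scene garlic 0.55 [239.0, 234.6, 255.1, 248.7] [[0.345, 0.031, 0.023], [0.362, 0.049, 0.037], [0.388, 0.073, 0.053]]
top caddy 0.56 [205.7, 151.4, 252.1, 186.3] [[0.47, 0.13, -0.002], [0.516, 0.202, 0.016], [0.539, 0.283, 0.091]]
top board 0.84 [260.9, 161.5, 333.4, 210.0] [[0.501, -0.163, 0.009], [0.506, -0.042, 0.082], [0.601, 0.085, 0.16]]
top mug 0.57 [157.6, 130.5, 192.0, 160.1] [[0.461, 0.399, 0.002], [0.511, 0.448, 0.049], [0.54, 0.485, 0.087]]
top shaker 0.69 [319.8, 238.4, 330.2, 253.9] [[0.341, -0.222, -0.003], [0.352, -0.2, 0.068], [0.38, -0.182, 0.091]]
top garlic 0.73 [245.5, 210.8, 263.0, 228.8] [[0.345, 0.036, 0.004], [0.366, 0.059, 0.037], [0.396, 0.085, 0.053]]
{'time': 0.7, 'q': array([ 1.10452215e+00,  5.27440227e-01,  1.43269200e+00,  1.63391198e-05,
        1.18137804e+00, -1.78468746e-01]), 'joint_velocities': array([-9.81119074e-05,  1.31356970e-04, -2.52808014e-04, -1.79363709e-04,
       -1.33238887e-03,  2.87127283e-03]), 'joint_torque': array([ 9.51279872e-04, -4.39861214e+01, -1.76951945e+01,  6.34412281e-02,
        5.03491668e-02, -1.81443596e-05]), 'position': array([0.17734868, 0.59929573, 0.29228771]), 'tool_rot': array([1.43409641e-01, 9.89663414e-01, 4.14665704e-05, 5.88228631e-06]), 'ft_force': array([ 0.05002943, -0.04627719,  0.90352438]), 'moment': array([-0.00954701, -0.05204124,  0.02161907]), 'grip_force': 0.0, 'grip_width': 0.08695171484766699}
```

```bash
python3 - <<'E'
import numpy as np,cv2
s=np.load("scene.npz");t=np.load("top.npz")
a=cv2.resize(s["im"][120:310,160:370,::-1],(400,362),interpolation=3);b=cv2.resize(t["im"][120:270,150:345,::-1],(400,308),interpolation=3)
cv2.imwrite("pics/c1.png",np.hstack([a,np.vstack([b,np.zeros((54,400,3),np.uint8)])]))
# yaw of caddy & board via top camera points
for n,d in(("scene",s),("top",t)):
    W=d["W"]; x,y,z=W[...,0],W[...,1],W[...,2]
    m=(z>.07)&(z<.088)&(y>.1)&(y<.32)&(x>.44)&(x<.58); 
    p=W[m]; print(n,len(p)); print(np.round(cv2.minAreaRect(p[:,:2].astype(np.float32)*1000) if len(p)>4 else 0,1) if 0 else cv2.minAreaRect((p[:,:2]*1000).astype(np.float32)))
    m=(z>.09)&(z<.1)&(y>.1)&(y<.32)&(x>.4)&(x<.58);print("fin",np.nanmedian(W[m],0),np.nanmin(W[m],0),np.nanmax(W[m],0),m.sum())
    m=(z>.02)&(z<.15)&(y>-.2)&(y<.1)&(x>.48)&(x<.53);p=W[m]
    l=cv2.fitLine((p[:,:2]*1000).astype(np.float32),cv2.DIST_HUBER,0,.01,.01).ravel();print("board",l)
    m=(z>.152)&(z<.17)&(y>-.2)&(y<.12)&(x>.45)&(x<.6);p=W[m];print("bt",cv2.minAreaRect((p[:,:2]*1000).astype(np.float32)),np.median(p,0))
E
```

```text
scene 271
((507.7469787597656, 200.63134765625), (67.63282012939453, 154.22752380371094), 2.145203113555908)
fin [0.48846798 0.20151629 0.09482865] [0.47533379 0.19566661 0.09000492] [0.50436706 0.20818569 0.09663728] 28
board [ 1.7234739e-02 -9.9985147e-01  5.0340698e+02 -5.0730621e+01]
bt ((511.67071533203125, -44.06105041503906), (21.534523010253906, 258.9821472167969), 1.0464249849319458) [ 0.50995174 -0.052197    0.15672837]
top 252
((507.0281066894531, 206.9085693359375), (68.38357543945312, 155.9631805419922), 1.3026446104049683)
fin [0.49081466 0.20542551 0.09346214] [0.4749008  0.20055022 0.09065597] [0.50428295 0.21201751 0.09848967] 25
board [ 1.6368806e-02 -9.9986601e-01  5.0383105e+02 -4.1366894e+01]
bt ((511.9673156738281, -40.21388244628906), (21.14408302307129, 257.2462158203125), 0.46010613441467285) [ 0.51150032 -0.04279589  0.15649004]
```

View pics/c1.png

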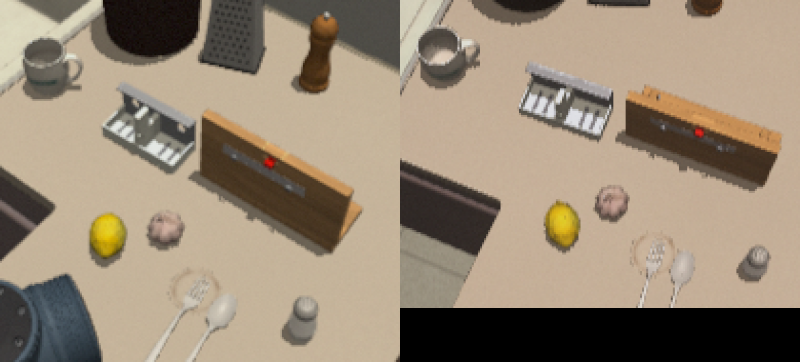

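Shown: caddy at left, tray toward the robot (scene crop about (150,125)). The board with its red catch is at about (270,162), with a grey screw strip beside it. Both are nearly aligned with the world axes.

>>> send_rows --deltas "-46 -32 0 0 0 0 1;-46 -32 0 0 0 0 1;-46 -32 0 0 0 0 1;-46 -32 0 0 0 0 1;-46 -32 0 0 0 0 1;-46 -32 0 0 0 0 1;-46 -32 0 0 0 0 1;-46 -32 0 0 0 0 1;0 0 0 0 0 -9 1;0 0 0 0 0 -9 1"

```text
time: 1.95
position: [0.4583, 0.2483, 0.2923]
tool_rot: [-0.015, 1.0, 0.0, 0.0]
ft_force: [0.8, 0.0, 0.1]
grip_width: 0.087
grip_force: 0.0
```

```bash
cat > w.py <<'E'
import sys
from h import *
from scipy.spatial.transform import Rotation as R
o=robot.get_obs(); c=robot.camera("wrist"); save(c,f"pics/{sys.argv[1]}.png"); W=pts(c); np.savez(f"{sys.argv[1]}.npz",W=W,im=c["image"],d=c["depth"],rvec=c["rvec"],tvec=c["tvec"],f=K(c),cx=c["cx"],cy=c["cy"])
M=cv2.Rodrigues(np.array(c["rvec"],float))[0]
print("t",o["time"],"pos",o["position"].round(4),"cam",(-M.T@np.array(c["tvec"]).ravel()).round(3),"fwd",M[2].round(3),"right",M[0].round(3),"fovy",c["fovy"])
print("toolM",R.from_quat(o["tool_rot"]).as_matrix().round(4).tolist(), o["ft_force"].round(2), o["grip_width"])
E
python3 w.py w1
python3 - <<'E'
import numpy as np,cv2
W=np.load("w1.npz")["W"];x,y,z=W[...,0],W[...,1],W[...,2]
m=(z>.072)&(z<.086)&(y>.1)&(y<.32)&(x>.512)&(x<.56);p=W[m];print(m.sum(),cv2.minAreaRect((p[:,:2]*1000).astype(np.float32)))
m=(z>.09)&(z<.1)&(y>.15)&(y<.26)&(x>.4)&(x<.52);p=W[m];print(m.sum(),cv2.minAreaRect((p[:,:2]*1000).astype(np.float32)),np.median(p,0))
E
```

```text
t 1.95 pos [0.4583 0.2483 0.2923] cam [0.393 0.246 0.385] fwd [ 0.24   0.007 -0.971] right [-0.029  1.     0.   ] fovy 60.3240023882305
toolM [[-0.9996, -0.0291, 0.0002], [-0.0291, 0.9996, 0.0002], [-0.0002, 0.0002, -1.0]] [0.79 0.04 0.05] 0.08703028929201458
24 ((515.770263671875, 271.5627746582031), (23.087003707885742, 1.0381501913070679), 89.86988067626953)
398 ((488.5160217285156, 204.38389587402344), (29.269880294799805, 12.021217346191406), 1.6062301397323608) [0.48786772 0.20501162 0.09457143]
```

View pics/w1.png

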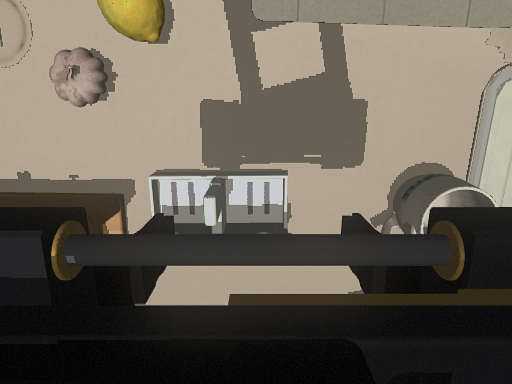

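Wrist picture: caddy in the centre with its fin at (212,205), measured at (0.4885, 0.2044) with yaw 1.6°. Next I'll look at the screws.

>>> send_rows --deltas "8 -49 0 0 0 0 1;8 -49 0 0 0 0 1;8 -49 0 0 0 0 1;8 -49 0 0 0 0 1;8 -49 0 0 0 0 1;8 -49 0 0 0 0 1;0 0 0 0 -10 0 1;0 0 0 0 -10 0 1;0 0 0 0 0 0 1"

```text
time: 3.12
position: [0.4149, -0.0451, 0.2917]
tool_rot: [-0.011, 0.985, 0.003, 0.172]
ft_force: [-0.1, -0.7, -0.5]
grip_width: 0.0873
grip_force: 0.0
```

```bash
python3 w.py w2
```

```text
t 3.125 pos [ 0.4149 -0.0451  0.2917] cam [ 0.322 -0.048  0.357] fwd [ 0.554  0.015 -0.833] right [-0.022  1.     0.003] fovy 60.3240023882305
toolM [[-0.9408, -0.0227, 0.3382], [-0.0204, 0.9997, 0.0103], [-0.3384, 0.0028, -0.941]] [-0.07 -0.67 -0.5 ] 0.08729450407931885
```

View pics/w2.png

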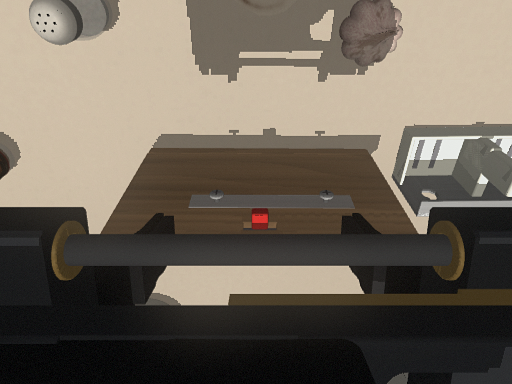

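Screws show at about (216,195) and (326,195), the catch at (260,218), and the board's bottom edge at row 149.

```bash
python3 - <<'E'
import numpy as np,cv2
z=np.load("w2.npz");W=z["W"];f=float(z["f"]);M=cv2.Rodrigues(z["rvec"].astype(float))[0];C=-M.T@z["tvec"].ravel()
x,y,h=W[...,0],W[...,1],W[...,2]
m=(h>.02)&(h<.09)&(y>-.16)&(y<.08)&(x>.47)&(x<.54);p=W[m]
l=np.linalg.lstsq(np.c_[p[:,1:],np.ones(len(p))],p[:,0],rcond=None)[0];print("x=a y+b z+c",l,len(p))
dev=(l[0]*y+l[1]*h+l[2])-x
for u0 in (216,326):
    s=np.s_[182:206,u0-12:u0+13]; k=(dev[s]>.0055)&(dev[s]<.013)
    v,u=np.nonzero(k); q=W[s][k]; print("head",len(u),u.mean()+u0-12,v.mean()+182,q.mean(0),q.min(0),q.max(0))
im=cv2.cvtColor(z["im"],cv2.COLOR_RGB2HSV); 
r=(z["im"][...,0]>150)&(z["im"][...,1]<60);q=W[r&(h>.1)&(y<.1)];print("catch",len(q),np.median(q,0),q.min(0),q.max(0))
for hh in (.03,.06,.09):
    b=(abs(h-hh)<.008)&(abs(dev)<.004); print("edges",hh,y[b].min(),y[b].max())
big=cv2.resize(z["im"][140:235,190:350,::-1],(800,475),interpolation=2);cv2.imwrite("pics/w2c.png",big)
E
```

```text
x=a y+b z+c [-1.59888607e-02  1.83268401e-04  5.01522242e-01] 7732
head 107 216.25233644859813 193.97196261682242 [ 0.49337557 -0.08059628  0.1122156 ] [ 0.49141733 -0.08668417  0.10520167] [ 0.49614321 -0.07468537  0.11726247]
head 109 326.0550458715596 194.3302752293578 [0.49189001 0.01858017 0.11202647] [0.49008176 0.01262123 0.10386377] [0.49415279 0.02537136 0.11831739]
catch 134 [ 0.49638415 -0.04175198  0.14186672] [ 0.49182185 -0.04804538  0.14025329] [ 0.50123386 -0.03530975  0.1429265 ]
edges 0.03 -0.17108413152529878 0.19990738011674092
edges 0.06 -0.17119327919002295 0.19966154141818396
edges 0.09 -0.1709832153440909 0.20304265858327863
```

View pics/w2c.png

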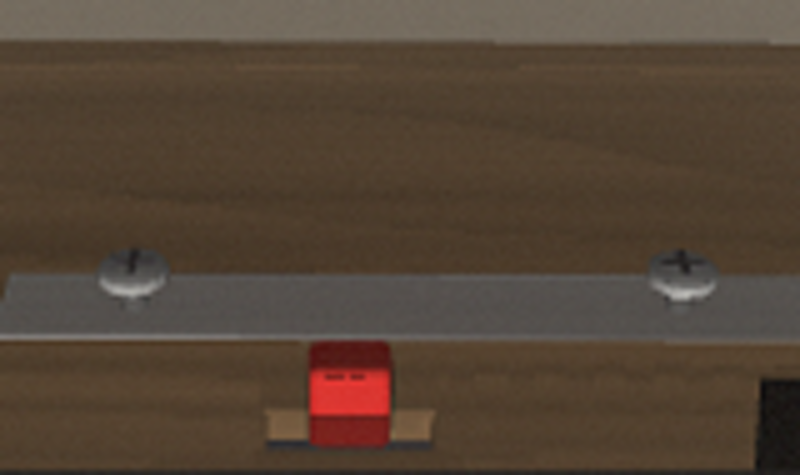

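>>> send_rows --deltas "0 0 0 0 10 0 1;0 0 0 0 10 0 1;-16 49.5 0 0 0 0 1;-16 49.5 0 0 0 0 1;-16 49.5 0 0 0 0 1;-16 49.5 0 0 0 0 1;-16 49.5 0 0 0 0 1;0 0 40 0 0 0 1;0 0 40 0 0 0 1;0 0 0 0 0 0 1"

```text
time: 4.42
position: [0.49, 0.2043, 0.2099]
tool_rot: [-0.013, 1.0, -0.001, -0.003]
ft_force: [-0.5, 0.1, 0.4]
grip_width: 0.0869
grip_force: 0.0
```

```bash
python3 w.py w3; python3 - <<'E'
import numpy as np,cv2
W=np.load("w3.npz")["W"];x,y,z=W[...,0],W[...,1],W[...,2]
m=(z>.09)&(z<.1)&(y>.15)&(y<.26)&(x>.4)&(x<.52);p=W[m];print(m.sum(),cv2.minAreaRect((p[:,:2]*1000).astype(np.float32)),np.median(p,0))
E
```

```text
t 4.425 pos [0.49   0.2043 0.2099] cam [0.425 0.202 0.303] fwd [ 0.233  0.004 -0.972] right [-0.027  1.    -0.003] fovy 60.3240023882305
toolM [[-0.9996, -0.0269, -0.0067], [-0.0269, 0.9996, -0.0031], [0.0067, -0.0029, -1.0]] [-0.46  0.14  0.39] 0.08688529996439455
758 ((488.6639709472656, 204.05638122558594), (29.417919158935547, 11.388908386230469), 1.8000105619430542) [0.48758768 0.20416924 0.09459924]
```

>>> send_rows --deltas "1 0 26 -0.2 -0.4 0 1;0 0 26 0 0 0 1;0 0 26.5 0 0 0 1;0 0 0 0 0 0 1;0 0 0 0 0 0 0;0 0 0 0 0 0 0;0 0 0 0 0 0 0;0 0 0 0 0 0 0;0 0 0 0 0 0 0;0 0 0 0 0 0 0" --newtons 40

```text
time: 5.72
position: [0.4901, 0.2039, 0.1337]
tool_rot: [-0.013, 1.0, 0.002, 0.003]
ft_force: [0.4, -0.1, 0.1]
grip_width: 0.0351
grip_force: 0.0
```

>>> send_rows --deltas "0 0 1 0 0 0 0;0 0 0 0 0 0 0;0 0 0 0 0 0 0;0 0 0 0 0 0 0;0 0 0 0 0 0 0;0 0 0 0 0 0 0" --newtons 40

```text
time: 6.48
position: [0.4901, 0.2038, 0.1327]
tool_rot: [-0.013, 1.0, 0.002, 0.003]
ft_force: [0.2, -0.5, -0.9]
grip_width: 0.0114
grip_force: 40.0
```

```bash
cat > s.py <<'E'
from h import *
from scipy.spatial.transform import Rotation as R
o=robot.get_obs(); m=R.from_quat(o["tool_rot"]).as_matrix()
print(o["time"],o["position"].round(4),"x",m[:,0].round(4),"y",m[:,1].round(4),"z",m[:,2].round(4),o["ft_force"].round(2),o["moment"].round(3),o["grip_width"],o["grip_force"])
E
python3 s.py
```

```text
6.475 [0.4901 0.2038 0.1327] x [-0.9996 -0.0264 -0.0067] y [-0.0264  0.9996  0.0034] z [ 0.0066  0.0036 -1.    ] [ 0.19 -0.49 -0.95] [-0.05   0.027 -0.034] 0.011385980067881489 39.97883737552911
```

>>> send_rows --deltas "0 0 -30 0 0 0 0;0 0 -30 0 0 0 0;0 0 -30 0 0 0.6 0;28 0 0 0 0 0 0;28 0 0 0 0 0 0;28 -30 0 0 0 0 0;0 -51 0 0 0 0 0;0 -51 0 0 0 0 0;0 -51 0 0 0 0 0;0 -51 0 0 0 0 0"

```text
time: 7.72
position: [0.409, -0.0333, 0.2213]
tool_rot: [-0.008, 1.0, 0.002, 0.003]
ft_force: [0.6, 1.0, -2.4]
grip_width: 0.0115
grip_force: 40.0
```

>>> send_rows --deltas "0 0 12 0 0 0 0;0 0 12 0 0 0 0;0 0 0 0 0 0 0;0 0 0 0 0 0 0"

```text
time: 8.22
position: [0.4092, -0.0304, 0.1971]
tool_rot: [-0.009, 1.0, 0.002, 0.003]
ft_force: [-0.1, 0.3, -2.5]
grip_width: 0.0121
grip_force: 40.0
```

```bash
python3 s.py;python3 w.py w4; python3 - <<'E'
from h import *
z=np.load("w4.npz");W=z["W"];x,y,h=W[...,0],W[...,1],W[...,2]
m=(h>.15)&(h<.17)&(abs(y+.031)<.03)&(x>.36)&(x<.43);p=W[m];print("fin",m.sum(),cv2.minAreaRect((p[:,:2]*1000).astype(np.float32)),np.median(p,0))
m=(h>.05)&(h<.125)&(y>-.13)&(y<.08)&(x>.35)&(x<.47);p=W[m];print(p.min(0),p.max(0))
# tray rim: level
m=(h>.08)&(h<.105)&(y>-.13)&(y<.06)&(x>.37)&(x<.43);p=W[m];l=np.linalg.lstsq(np.c_[p[:,:2],np.ones(len(p))],p[:,2],rcond=None)[0];print("rim",len(p),l)
c=robot.camera("scene");cv2.imwrite("pics/v4.png",np.hstack([cv2.resize(z["im"][...,::-1],(400,300)),cv2.resize(c["image"][130:280,220:370,::-1],(300,300))]))
E
```

```text
8.225 [ 0.4092 -0.0304  0.1971] x [-0.9998 -0.0182 -0.006 ] y [-0.0182  0.9998  0.004 ] z [ 0.0059  0.0041 -1.    ] [-0.1   0.28 -2.49] [0.042 0.115 0.005] 0.0120650459400578 39.9746245611459
t 8.225 pos [ 0.4092 -0.0304  0.1971] cam [ 0.343 -0.033  0.289] fwd [ 0.245  0.008 -0.969] right [-0.018  1.     0.004] fovy 60.3240023882305
toolM [[-0.9998, -0.0182, 0.0059], [-0.0182, 0.9998, 0.0041], [-0.006, 0.004, -1.0]] [-0.1   0.28 -2.49] 0.0120650459400578
fin 1121 ((405.9823913574219, -27.319515228271484), (30.331218719482422, 27.807924270629883), 24.555721282958984) [ 0.41179519 -0.03092447  0.15867532]
[ 0.3611002  -0.10882133  0.05003656] [0.45287519 0.07140127 0.1248008 ]
rim 2858 [0.00390841 0.0021278  0.08719071]
```

View pics/v4.png

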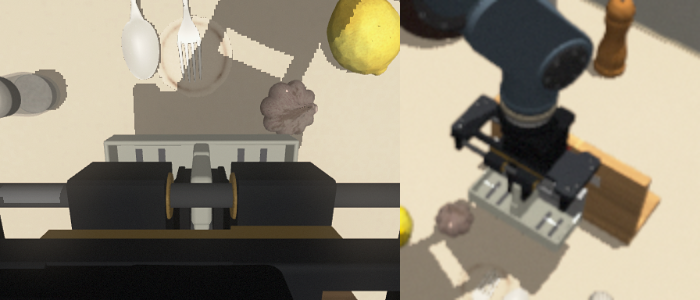

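Wrist view: caddy held square and level by its fin at (200,180), rim straight. The scene view shows it in front of the board. Now I'll advance onto the screws.

>>> send_rows --deltas "-10 -2.2 -1.4 0 0 0 0;-10 0 0 0 0 0 0;-9 0 0 0 0 0 0;0 0 0 0 0 0 0;0 0 0 0 0 0 0"

```text
time: 8.95
position: [0.4381, -0.0332, 0.1988]
tool_rot: [-0.008, 1.0, 0.002, 0.003]
ft_force: [-0.2, 0.7, -1.5]
grip_width: 0.0117
grip_force: 40.0
```

```bash
python3 s.py
```

```text
8.95 [ 0.4381 -0.0332  0.1988] x [-0.9999 -0.016  -0.0058] y [-0.016   0.9999  0.0039] z [ 0.0058  0.004  -1.    ] [-0.18  0.69 -1.5 ] [-0.026  0.099 -0.021] 0.01168545151367441 39.9745452683419
```

>>> send_rows --deltas "-3 0 0 0 0 0 0;0 0 0 0 0 0 0;-3 0 0 0 0 0 0;0 0 0 0 0 0 0;-3 0 0 0 0 0 0;0 0 0 0 0 0 0"

```text
time: 9.7
position: [0.4472, -0.0331, 0.1989]
tool_rot: [-0.008, 1.0, 0.002, 0.003]
ft_force: [-1.3, -0.4, -3.0]
grip_width: 0.0116
grip_force: 40.0
```

```bash
python3 s.py
```

```text
9.7 [ 0.4472 -0.0331  0.1989] x [-0.9999 -0.016  -0.0059] y [-0.016   0.9999  0.0039] z [ 0.0058  0.004  -1.    ] [-1.33 -0.4  -3.02] [ 0.006  0.275 -0.002] 0.011603730217383867 39.97825303114951
```

>>> send_rows --deltas "-1.5 0.5 0 0 0 0 0;0 0.5 0 0 0 0 0;-1.5 0 0 0 0 0 0;0 0 0 0 0 0 0;-1.5 0 0 0 0 0 0;0 0 0 0 0 0 0;0 0 0 0 0 0 0"

```text
time: 10.58
position: [0.4518, -0.0321, 0.1989]
tool_rot: [-0.008, 1.0, 0.002, 0.003]
ft_force: [-3.1, -0.6, -2.9]
grip_width: 0.0117
grip_force: 40.0
```

```bash
python3 s.py
```

```text
10.575 [ 0.4518 -0.0321  0.1989] x [-0.9999 -0.0159 -0.0065] y [-0.0159  0.9999  0.0037] z [ 0.0064  0.0038 -1.    ] [-3.09 -0.62 -2.85] [-0.14   0.549 -0.036] 0.011668844256925054 39.98849568888545
```

>>> send_rows --deltas "-1 0 0 0 0 0 0;0 0 0 0 0 0 0;0 0 0 0 0 0 0"

```text
time: 10.95
position: [0.4528, -0.0321, 0.199]
tool_rot: [-0.008, 1.0, 0.002, 0.003]
ft_force: [-2.7, -1.4, -3.0]
grip_width: 0.0119
grip_force: 40.0
```

>>> send_rows --deltas "-1 0 0 0 0 0 0;0 0 0 0 0 0 0;0 0 0 0 0 0 0"

```text
time: 11.32
position: [0.4538, -0.0321, 0.199]
tool_rot: [-0.008, 1.0, 0.002, 0.003]
ft_force: [-1.5, -0.8, -3.1]
grip_width: 0.0118
grip_force: 40.0
```

>>> send_rows --deltas "-0.8 0 0 0 0 0 0;0 0 0 0 0 0 0;0 0 0 0 0 0 0"

```text
time: 11.7
position: [0.454, -0.0321, 0.199]
tool_rot: [-0.008, 1.0, 0.002, 0.003]
ft_force: [-4.6, -1.8, -2.4]
grip_width: 0.0114
grip_force: 40.0
```

>>> send_rows --deltas "0 0 2 0 0 0 0;0 0 2 0 0 0 0;0 0 0 0 0 0 0;0 0 0 0 0 0 0"

```text
time: 12.2
position: [0.454, -0.0318, 0.1951]
tool_rot: [-0.008, 1.0, 0.002, 0.003]
ft_force: [-5.6, -0.6, -0.9]
grip_width: 0.0118
grip_force: 40.0
```

>>> send_rows --deltas "1 0 2 0 0 0 0;0 0 2 0 0 0 0;0 0 0 0 0 0 0;0 0 0 0 0 0 0"

```text
time: 12.7
position: [0.4539, -0.0321, 0.191]
tool_rot: [-0.008, 1.0, 0.002, 0.003]
ft_force: [-3.2, 0.1, -2.2]
grip_width: 0.0119
grip_force: 40.0
```

```bash
python3 s.py
```

```text
12.7 [ 0.4539 -0.0321  0.191 ] x [-0.9999 -0.0159 -0.007 ] y [-0.0159  0.9999  0.0036] z [ 0.0069  0.0038 -1.    ] [-3.17  0.06 -2.24] [ 0.044  0.604 -0.085] 0.011885336445205475 39.98605029657483
```

>>> send_rows --deltas "0 0 2 0 0 0 0;0 0 2 0 0 0 0;0 0 2 0 0 0 0;0 0 0 0 0 0 0;0 0 0 0 0 0 0"

```text
time: 13.32
position: [0.4539, -0.0321, 0.1848]
tool_rot: [-0.008, 1.0, 0.002, 0.003]
ft_force: [-2.7, -0.3, -4.5]
grip_width: 0.0119
grip_force: 40.0
```

>>> send_rows --deltas "0 0 1 0 0 0 0;0 0 0 0 0 0 0;0 0 1 0 0 0 0;0 0 0 0 0 0 0;0 0 0 0 0 0 0"

```text
time: 13.95
position: [0.4539, -0.0321, 0.1831]
tool_rot: [-0.008, 1.0, 0.002, 0.004]
ft_force: [-3.6, -0.8, -1.6]
grip_width: 0.0119
grip_force: 40.0
```

```bash
python3 s.py
```

```text
13.95 [ 0.4539 -0.0321  0.1831] x [-0.9998 -0.0159 -0.0071] y [-0.0159  0.9999  0.0035] z [ 0.0071  0.0036 -1.    ] [-3.62 -0.8  -1.59] [-0.01   0.619 -0.093] 0.01191888888029917 39.99502753838897
```

>>> send_rows --deltas "0 0 0.8 0 0 0 0;0 0 0 0 0 0 0;0 0 0 0 0 0 0"

```text
time: 14.32
position: [0.4539, -0.0321, 0.1824]
tool_rot: [-0.008, 1.0, 0.002, 0.004]
ft_force: [-4.2, -0.5, 0.6]
grip_width: 0.0119
grip_force: 40.0
```

>>> send_rows --deltas "0 0 0.8 0 0 0 0;0 0 0 0 0 0 0;0 0 0 0 0 0 0"

```text
time: 14.7
position: [0.4538, -0.0321, 0.1822]
tool_rot: [-0.008, 1.0, 0.002, 0.004]
ft_force: [-5.2, 0.4, 8.5]
grip_width: 0.012
grip_force: 40.0
```

```bash
python3 s.py
```

```text
14.7 [ 0.4538 -0.0321  0.1822] x [-0.9998 -0.016  -0.0074] y [-0.016   0.9999  0.0033] z [ 0.0073  0.0035 -1.    ] [-5.15  0.42  8.53] [-0.01   0.863 -0.106] 0.011988602324717941 39.99859047587961
```

>>> send_rows --deltas "0.3 0 -1 0 0 0 0;0 0 0 0 0 0 0;0 0 0 0 0 0 0.4;0 0 0 0 0 0 0.4;0 0 0 0 0 0 0.4;0 0 0 0 0 0 0.4;0 0 0 0 0 0 0.4;0 0 0 0 0 0 0.4;0 0 0 0 0 0 0.4"

```text
time: 15.82
position: [0.4536, -0.0321, 0.1824]
tool_rot: [-0.008, 1.0, 0.002, 0.003]
ft_force: [0.2, -0.2, 0.7]
grip_width: 0.0349
grip_force: 0.0
```

>>> send_rows --deltas "0 0 -25 0 0 0 0.4;0 0 -25 0 0 0 0.4;0 0 -25 0 0 0 0.4;25 0 -25 0 0 0 0.4;25 0 0 0 0 0 0.4;0 0 0 0 -10 0 0.4;0 0 0 0 -10 0 0.4;0 0 0 0 0 0 0.4"

```text
time: 16.82
position: [0.4002, -0.0324, 0.2814]
tool_rot: [-0.006, 0.985, 0.004, 0.175]
ft_force: [0.1, 0.6, -0.4]
grip_width: 0.0346
grip_force: 0.0
```

```bash
python3 w.py w5; python3 - <<'E'
from h import *
z=np.load("w5.npz");W=z["W"];x,y,h=W[...,0],W[...,1],W[...,2]
r=(z["im"][...,0]>130)&(z["im"][...,1]<60)&(h>.1)&(y<.1);q=W[r];print("catch",len(q))
if len(q): print(np.median(q,0),q.min(0),q.max(0))
m=(h>.12)&(h<.135)&(x>.475)&(x<.51)&(abs(y+.032)<.085);p=W[m];l=np.linalg.lstsq(np.c_[p[:,:2],np.ones(len(p))],p[:,2],rcond=None)[0] if len(p) else 0;print("flange",len(p),l,np.percentile(p,[1,50,99],axis=0))
E
```

```text
t 16.825 pos [ 0.4002 -0.0324  0.2814] cam [ 0.307 -0.035  0.346] fwd [ 0.559  0.013 -0.829] right [-0.013  1.     0.006] fovy 60.3240023882305
toolM [[-0.9388, -0.0138, 0.3443], [-0.0108, 0.9999, 0.0104], [-0.3444, 0.0061, -0.9388]] [ 0.13  0.57 -0.41] 0.03463000027273946
catch 0
flange 2198 [0.05292723 0.00063057 0.10368461] [[ 0.48089035 -0.09635955  0.12634145]
 [ 0.48908817 -0.02847057  0.1296899 ]
 [ 0.50175049  0.03501945  0.13267376]]
```

View pics/w5.png

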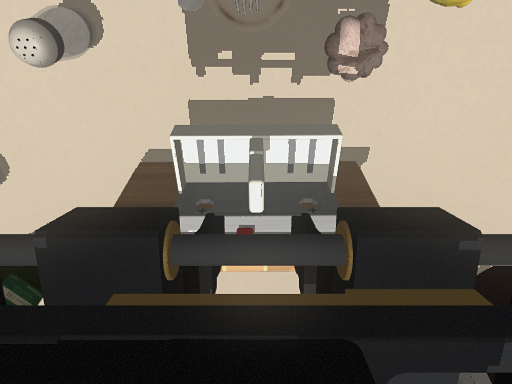

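The caddy is hanging on both screws and level (openings with heads at (205,203) and (307,203)). A sliver of red catch shows at (245,231), half hidden, so I'll tilt for a better look.

>>> send_rows --deltas "0 0 0 0 -9 0 1;0 0 0 0 -9 0 1;0 0 0 0 0 0 1;0 0 0 0 0 0 1"

```text
time: 17.38
position: [0.4129, -0.0221, 0.2992]
tool_rot: [-0.008, 0.958, 0.009, 0.286]
ft_force: [0.9, -0.2, 0.0]
grip_width: 0.0667
grip_force: 0.0
```

```bash
python3 w.py w6; python3 - <<'E'
from h import *
z=np.load("w6.npz");W=z["W"];x,y,h=W[...,0],W[...,1],W[...,2]
im=z["im"].astype(int);r=(im[...,0]>90)&(im[...,1]<60)&(im[...,2]<60)&(h>.1)&(y<.1);q=W[r];print("catch",len(q))
if len(q): print(np.median(q,0),q.min(0),q.max(0))
cv2.imwrite("pics/w6c.png",cv2.resize(z["im"][90:210,170:350,::-1],(780,520),interpolation=2))
E
```

```text
t 17.375 pos [ 0.4129 -0.0221  0.2992] cam [ 0.307 -0.025  0.341] fwd [ 0.732  0.023 -0.681] right [-0.02   1.     0.013] fovy 60.3240023882305
toolM [[-0.8367, -0.0199, 0.5473], [-0.0097, 0.9997, 0.0216], [-0.5476, 0.0128, -0.8367]] [ 0.89 -0.2   0.04] 0.06672721760252658
catch 201
[ 0.49321357 -0.04134966  0.14090212] [ 0.49083853 -0.04906431  0.13295262] [ 0.50798611 -0.03511369  0.14340593]
```

View pics/w6c.png

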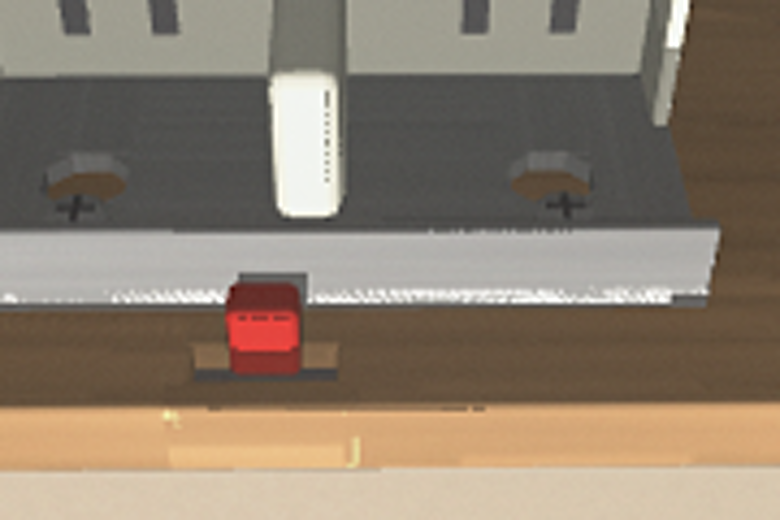

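The catch is fully out over the flange (front at x ≈ 0.491, 10 mm proud), the screws are up in the slots, and the gripper is clear.

```bash
python3 -c "
from rig import robot
print(robot.hand_in())"
```

```text
the job is handed in; nothing more can be done
None
```

The caddy hangs level and fully home on both screws, with the red catch snapped out over its flange; the arm is clear, the mug, shaker and garlic were not touched, and the job was handed in at about 17.4 s (no verdict was returned).

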